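# Stack the washer and bushing on the jig bolt

### The arm

A 6-joint arm with a two-finger parallel gripper is mounted at the origin on the work surface. World frame = base frame: x ahead of the robot, y to its left, z up, the work surface at z = 0. Lengths are in m, angles in rad, forces in N, time in s.
With the tool pointing down it reaches from about 0.3 to 0.875 m from the base axis. Payload 6.4 kg.
Tool frame: the origin (TCP) lies midway between the tips of the shut fingers; the grasp point (between the pads) lies 19 mm behind it; z points along the fingers, y is the direction in which the jaws open and shut (so a half turn about z gives the same grasp; the last joint's range is limited). The gripper opens to 85 mm and grips with 20 to 120 N. Pads are 22 mm wide; open, the fingers measure 114 mm over their backs; the gripper's body (76 mm by 85 mm) begins 54 mm behind the grasp point. The pads swing forward as they close: fully open they stand 13 mm farther back than shut.
Start: joints at [0.93, 0.181, 1.607, -0, 1.354, -0.206], TCP at [0.242, 0.522, 0.231] pointing down, gripper open.
Joint ranges: [-2.99, 2.99], [-0.89, 2.07], [0.3, 2.58], [-1.14, 4.28], [0, 2.63], [-3.12, 3.12]. Speed limits (rad/s): [2.57, 2.57, 3.01, 3.14, 3.14, 3.14].

### API

Orientations are given as a 3x3 rotation matrix whose columns are the frame's x, y, z axes.
In Python, from workcell import robot gives the robot as it stands. The module is installed in compiled form; this text tells all that it offers.
- The arm moves only by the shell command python3 -m pendant 'ROWS' [FORCE]. ROWS is JSON, a list of rows, each an object with "hand": the gripper's target within -1 to 1 (fully open at 1, half-way at 0, shut at -1); "xyz": the shift along the world's x, y, z each as a share of 500 mm, from -1 to 1, a list of three; "twist": the turn about the world's z as a share of 180 degrees, from -1 to 1. In form: [{"hand": hand, "xyz": [x, y, z], "twist": twist}, ...]. A call has 1 to 20 rows; each row shifts and turns the commanded pose from where the row before left it; what a row does not reach is not made up. A row lasts 1/10 s, in which the tool goes at most 50 mm and 8.59 degrees, less where a joint would pass 70% of its speed; a pose out of reach is approached as far as the arm can. A call with a number of a shift or a turn outside -1 to 1 is refused whole. A call with a gripper value outside its range is refused whole. The fingers move at their own pace and stop on an object; FORCE is the grip in N (left out, the last holds). Time passes only in rows, so rows that do not move let the fingers close. It gives the time, the measured TCP pose, the force and the opening at its end, in the units of the state.
- robot.sense(): the state, without advancing time (a new reading comes with each control period).
- robot.snapshot(name): name is "scene" or "top" or "wrist"; returns the picture (420x560x3 uint8, red, green, blue); there is no depth.
- robot.camera_params(name): a dict with "mtx" (3x3 intrinsics, pixels), "pose" (4x4, takes a point from camera to world coordinates). Camera axes: x right, y down, z forward; pixel columns grow to the right and rows downward; lengths in m; the calibration is good to about 2 mm. A picture is of the moment at which its call begins: read the wrist's pose just before it. camera_params takes no time and is no camera call; for the wrist camera it gives the pose at the moment of the call.
- robot.hand_in(): hands the job in, once; it reports no verdict.
Trained networks look in the newest picture that a camera, given by its name, has taken for a name from the list of things; names that differ only in an ending like _2 or _b are one class to them, and where a whole thing is asked for, a point or a joint stands for the part that bears it (a point fixed in the world has none). Each returns a list of dicts, best first, with "conf" (0 to 1); they miss things now and then, are a little off and sometimes report something else, mostly with a low value. They report only what shows in the picture. A call takes as long as a camera call. They do not tell look-alikes from the thing itself.
- robot.spot_in(camera, thing): "point" ([x, y, z] in m, in world coordinates, good to about 4 mm: the middle of the surface that is visible of it).
- robot.tip_of(camera, thing): "point" ([x, y, z] in m, in world coordinates, good to about 4 mm: a listed point, or the origin of a listed thing).
The state is a dict: "time": time; "q": joint angles; "qd": joint speeds; "joint_torque": joint torques, N m; "tcp_pos": TCP position; "eef_rot": TCP orientation; "ft_force": force on the tool from outside, world axes, zero at the start; "moment": the same for the moment, N m; "gripper_width": finger opening in m.
Only numpy, scipy, OpenCV 4.12 (cv2) and the standard library are available. Lean on these libraries where they do the work, as an engineer would, in place of code of your own. Each camera call takes 0.05 s, during which the arm holds its last target.

### The job

The upright bolt on the small aluminium jig already carries its black spacer. Finish the stack in the right order: thread the steel washer onto the bolt so that it lies flat on the spacer, then thread the brass bushing (the one with the hole) so that it sits flat on the washer, and let go.

Things in the scene. Friction and masses are not known exactly. Their poses are not given: they have to be found in the camera images.
- bolt_tip (a point): Tip of the upright steel bolt fixed in the middle of a fixed square aluminium plate (90 x 90 x 18 mm) on the table. The tip is 84 mm above the table and 66 mm above the plate. The bolt is 13 mm in diameter; its top 14 mm taper to 6 mm. The point is the centre of the tip; z is up along the bolt.
- spacer_mid (a point): Black plastic spacer ring, already loose on the bolt and flat on the plate: outside diameter 40 mm, hole 28 mm, 16 mm high, so its top is 34 mm above the table. The point is its centre, half-way up; z along its axis. It stays where it is.
- washer_mid (a point): Thick bright steel washer lying flat on the table: outside diameter 52 mm, hole 28 mm, 10 mm thick, about 110 g. The point is its centre, half-way up (in the hole); z along its axis. A blue plastic ring of the same size also lies about and is not wanted. Lying on the spacer, its centre is 45 mm below the bolt's tip.
- bushing_mid (a point): Brass bushing, a plain sleeve standing on the table: outside diameter 44 mm, hole 28 mm, 26 mm high, about 190 g. The point is its centre, half-way up (in the hole); z along its axis. A solid brass slug without a hole, of like size, also stands about and is not wanted. Seated on the washer, its centre is 27 mm below the bolt's tip.
Things that resemble listed ones, but are neither listed nor needed, are in the scene too. Leave any pink or turquoise look-alike of the part that bears bushing_mid alone.

How it is judged:
On the way, in this order (a step that is already met when the one before it is completed fails the run):
1. the washer lies flat on the spacer, on the bolt (horizontal distance between each of washer_mid, spacer_mid and bolt_tip below 0.01 m and z of washer_mid in the frame of bolt_tip between -0.05 and -0.04 m and (angle between washer_mid's own z axis and vertical below 0.17 rad or angle between washer_mid's own z axis and vertical above 2.97 rad) and z of spacer_mid in the frame of bolt_tip between -0.063 and -0.053 m and angle between spacer_mid's own z axis and vertical below 0.17 rad), for 0.2 s.
2. the bushing sits flat on the washer, on the bolt (horizontal distance between bushing_mid and bolt_tip below 0.01 m and z of bushing_mid in the frame of bolt_tip between -0.032 and -0.022 m and (angle between bushing_mid's own z axis and vertical below 0.17 rad or angle between bushing_mid's own z axis and vertical above 2.97 rad)), for 0.2 s.
At the end, for the whole second after the job is handed in: Spacer, washer and bushing are on the bolt in that order from the bottom, each flat on the one below (centre within 5 mm of its seated height and 10 mm of the bolt's axis, tilt under 10 degrees), and released (all of step 1 and all of step 2); the robot touches nothing.
It also fails if it takes over 51 s, if anything falls off the work surface, if the arm or the gripper's body presses on something with over 40 N, if the wrist force passes 120 N, or if a joint passes its speed limit or range.

## Working session

There is one attempt and no reset: what is moved stays moved. The work goes in short steps, Python scripts to look and compute and a shell command to move; the robot and the scene stay as the last step left them, time stands still between calls to the robot, and variables do not carry over. Pictures are saved under pics/ and viewed, and the job is handed in when it is done.

```bash
mkdir -p pics; cat > h.py <<'E'
import numpy as np, cv2
from workcell import robot
def save(cam,name):
    im=robot.snapshot(cam); cv2.imwrite(f'pics/{name}.png',im[:,:,::-1]); return im
def px2w(cam,u,v,z,P=None):
    P=P or robot.camera_params(cam); K=np.array(P['mtx']);T=np.array(P['pose'])
    d=T[:3,:3]@np.linalg.inv(K)@[u,v,1]; o=T[:3,3]
    return o+d*(z-o[2])/d[2]
def w2px(cam,p,P=None):
    P=P or robot.camera_params(cam); K=np.array(P['mtx']);T=np.array(P['pose'])
    c=T[:3,:3].T@(np.array(p)-T[:3,3]); q=K@c; return q[:2]/q[2]
E
python3 - <<'E'
from h import *
s=robot.sense();print(s['time'],s['tcp_pos'],np.round(s['eef_rot'],3),s['gripper_width'],s['ft_force'])
save('top','top0');save('scene','scene0')
for t in ['bolt_tip','washer_mid','bushing_mid','spacer_mid']:
    print(t,[(np.round(d['point'],3).tolist(),round(d['conf'],2)) for d in robot.tip_of('top',t)])
E
```

```text
0.0 [0.24183235 0.5210477  0.23036149] [[-0.907  0.421 -0.001]
 [ 0.421  0.907 -0.001]
 [ 0.    -0.002 -1.   ]] 0.08546324727803632 [-0.21324973 -0.62088743 -0.66000144]
bolt_tip [([0.592, -0.034, 0.084], 0.6)]
washer_mid [([0.606, -0.261, 0.0], 0.72)]
bushing_mid [([0.74, 0.224, 0.015], 0.76), ([0.556, 0.233, 0.011], 0.6), ([0.591, -0.035, 0.086], 0.6), ([0.623, 0.086, 0.017], 0.59), ([0.641, 0.203, 0.017], 0.55)]
spacer_mid [([0.586, -0.041, 0.027], 0.49)]
```

View pics/top0.png

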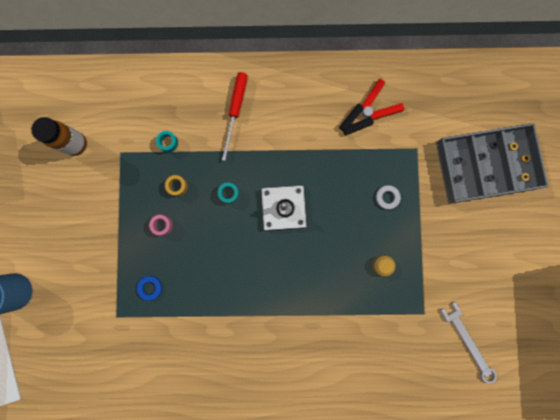

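View pics/scene0.png

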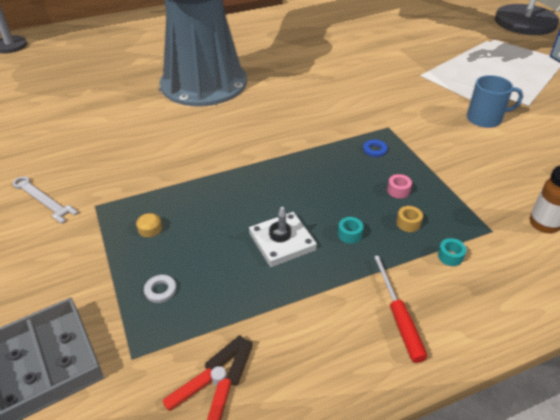

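The top view shows the washer at (388,197), the bolt at (285,208), the open brass bushing at (175,185) and the solid slug at (385,266). The pink and turquoise sleeves are look-alikes. Next I measure the rings by segmentation.

```bash
python3 - <<'E'
from h import *
im=cv2.imread('pics/top0.png')
P=robot.camera_params('top'); print(np.round(P['pose'],3).tolist(), P['mtx'])
mat=np.array([60,60,40])
def fit(c,name,ztop,h):
    x,y=c;r=22
    roi=im[y-r:y+r,x-r:x+r]
    hsv=cv2.cvtColor(roi,cv2.COLOR_BGR2HSV)
    m=(hsv[...,2]>110).astype(np.uint8)
    cs,_=cv2.findContours(m,cv2.RETR_CCOMP,cv2.CHAIN_APPROX_NONE)
    for k in sorted(cs,key=cv2.contourArea)[::-1][:2]:
        if len(k)<6: continue
        e=cv2.fitEllipse(k);u,v=e[0][0]+x-r,e[0][1]+y-r
        print(name,np.round([u,v],2),np.round(e[1],1),[np.round(px2w('top',u,v,z,P),4).tolist() for z in(ztop,h)])
fit((388,197),'washer',.010,.005)
fit((175,185),'bush',.026,.013)
cv2.imwrite('pics/z.png',cv2.resize(im[150:260,130:430],None,fx=2.6,fy=2.6,interpolation=cv2.INTER_CUBIC))
for c,z in(((285,208),.084),): print(px2w('top',*c,z,P))
E
```

```text
[[-0.012, -0.996, 0.089, 0.519], [-1.0, 0.013, 0.009, -0.029], [-0.01, -0.089, -0.996, 0.865], [0.0, 0.0, 0.0, 1.0]] [[396.72503422   0.         277.9938356 ]
 [  0.         396.72503422 204.41427884]
 [  0.           0.           1.        ]]
washer [388.25 196.68] [23.  23.4] [[0.6094, -0.2604, 0.01], [0.61, -0.2617, 0.005]]
washer [388.18 196.79] [12.9 13.6] [[0.6092, -0.2602, 0.01], [0.6097, -0.2615, 0.005]]
bush [174.94 184.63] [19.4 20.5] [[0.6398, 0.1978, 0.026], [0.6417, 0.2013, 0.013]]
bush [174.94 184.59] [12.2 13.3] [[0.6399, 0.1977, 0.026], [0.6417, 0.2013, 0.013]]
[ 0.58190407 -0.03628496  0.084     ]
```

View pics/z.png

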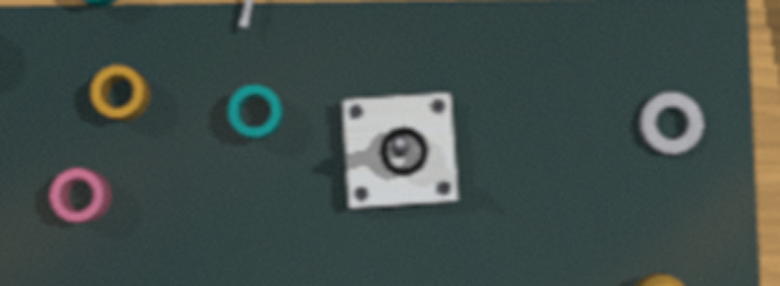

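```bash
python3 -m pendant '[{"hand":1,"xyz":[0.037,-0.078,-0.004],"twist":0},{"hand":1,"xyz":[0.037,-0.078,-0.004],"twist":0},{"hand":1,"xyz":[0.037,-0.078,-0.004],"twist":0},{"hand":1,"xyz":[0.037,-0.078,-0.004],"twist":0},{"hand":1,"xyz":[0.037,-0.078,-0.004],"twist":0},{"hand":1,"xyz":[0.037,-0.078,-0.004],"twist":0},{"hand":1,"xyz":[0.037,-0.078,-0.004],"twist":0},{"hand":1,"xyz":[0.037,-0.078,-0.004],"twist":0},{"hand":1,"xyz":[0.037,-0.078,-0.004],"twist":0},{"hand":1,"xyz":[0.037,-0.078,-0.004],"twist":0},{"hand":1,"xyz":[0.037,-0.078,-0.004],"twist":0},{"hand":1,"xyz":[0.037,-0.078,-0.004],"twist":0},{"hand":1,"xyz":[0.037,-0.078,-0.004],"twist":0}]'
python3 - <<'E'
from h import *
P=robot.camera_params('wrist');print(np.round(P['pose'],3).tolist())
print(robot.sense()['tcp_pos'])
save('wrist','w0')
print([np.round(w2px('wrist',p,P)) for p in ([.588,-.035,.084],[.61,-.261,.01])])
E
```

```text
time: 1.6
tcp_pos: [0.4832, 0.0127, 0.2054]
eef_rot: [[-0.907, 0.422, 0.001], [0.422, 0.907, -0.0], [-0.001, 0.0, -1.0]]
ft_force: [-0.0, 0.6, 0.0]
gripper_width: 0.0853
[[0.422, 0.876, 0.235, 0.425], [0.907, -0.407, -0.11, 0.041], [-0.0, 0.26, -0.966, 0.348], [0.0, 0.0, 0.0, 1.0]]
[0.48323375 0.01271809 0.20541505]
[array([275., 333.]), array([103., 383.])]
```

View pics/w0.png

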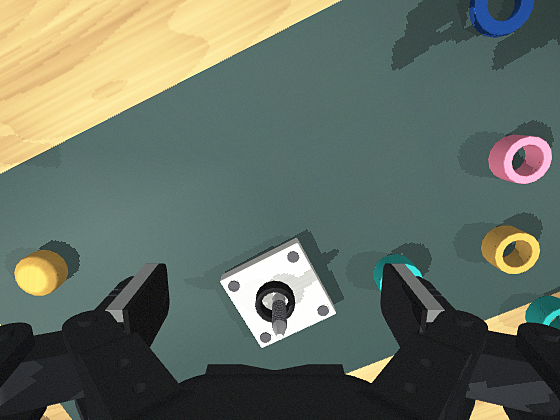

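```bash
python3 - <<'E'
from h import *
im=cv2.imread('pics/w0.png')
cv2.imwrite('pics/w0z.png',cv2.resize(im[230:355,210:350],None,fx=4.8,fy=4.8,interpolation=cv2.INTER_CUBIC))
P=robot.camera_params('wrist');print(np.round(P['pose'],3).tolist())
E
```

```text
[[0.424, 0.874, 0.237, 0.428], [0.905, -0.409, -0.114, 0.036], [-0.003, 0.263, -0.965, 0.348], [0.0, 0.0, 0.0, 1.0]]
```

View pics/w0z.png

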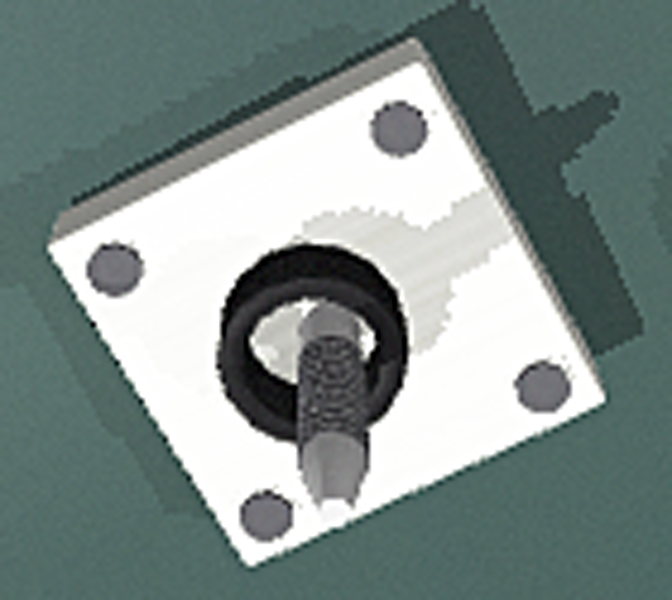

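```bash
python3 - <<'E'
from h import *
P=robot.camera_params('wrist');print(robot.sense()['tcp_pos'],robot.sense()['time'])
P=dict(P)
P['pose']=np.array([[0.422, 0.876, 0.235, 0.425], [0.907, -0.407, -0.11, 0.041], [-0.0, 0.26, -0.966, 0.348], [0.0, 0.0, 0.0, 1.0]])
for n,u,v,z in(('tip',279.8,334.8,.084),('spacer',275.2,300.6,.034),('plate',279,297.7,.018)): print(n,np.round(px2w('wrist',u,v,z,P),4))
save('wrist','w1')
for t in ['bolt_tip','spacer_mid','bushing_mid']:
    print(t,[(np.round(d['point'],3).tolist(),round(d['conf'],2)) for d in robot.tip_of('wrist',t)])
print(px2w('top',283.5,206.5,.084))
E
```

```text
[0.48582124 0.00731738 0.20544767] 1.65
tip [ 0.5905 -0.0311  0.084 ]
spacer [ 0.5849 -0.0328  0.034 ]
plate [ 0.5917 -0.0316  0.018 ]
bolt_tip [([0.587, -0.033, 0.08], 0.71)]
spacer_mid [([0.59, -0.038, 0.024], 0.9)]
bushing_mid [([0.645, 0.198, 0.015], 0.8), ([0.56, 0.229, 0.012], 0.72), ([0.626, 0.085, 0.015], 0.61)]
[ 0.58491459 -0.03336509  0.084     ]
```

View pics/w1.png

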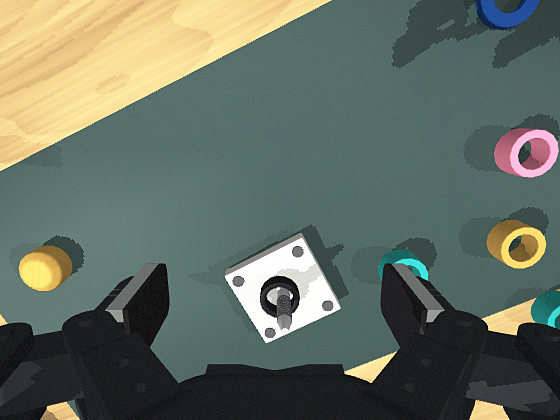

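```bash
python3 -m pendant '[{"hand":1,"xyz":[0.041,-0.089,-0.02],"twist":0},{"hand":1,"xyz":[0.041,-0.089,-0.02],"twist":0},{"hand":1,"xyz":[0.041,-0.089,-0.02],"twist":0},{"hand":1,"xyz":[0.041,-0.089,-0.02],"twist":0},{"hand":1,"xyz":[0.041,-0.089,-0.02],"twist":0},{"hand":1,"xyz":[0.041,-0.089,-0.02],"twist":0},{"hand":1,"xyz":[0,0,0],"twist":0},{"hand":1,"xyz":[0,0,0],"twist":0}]' 30
python3 - <<'E'
from h import *
print(robot.sense()['tcp_pos'])
save('wrist','w2');save('top','t2')
P=robot.camera_params('wrist');print(w2px('wrist',[.6095,-.261,.01],P))
im=cv2.imread('pics/w1.png')
cv2.imwrite('pics/w1z.png',cv2.resize(im[225:350,215:355],None,fx=4.8,fy=4.8,interpolation=cv2.INTER_CUBIC))
E
```

```text
time: 2.65
tcp_pos: [0.6055, -0.2513, 0.144]
eef_rot: [[-0.907, 0.421, -0.002], [0.421, 0.907, 0.002], [0.002, 0.001, -1.0]]
ft_force: [-0.8, 1.1, 0.2]
gripper_width: 0.0852
[ 0.60551976 -0.25133968  0.14402674]
[263.45540716 207.34527522]
```

View pics/w2.png

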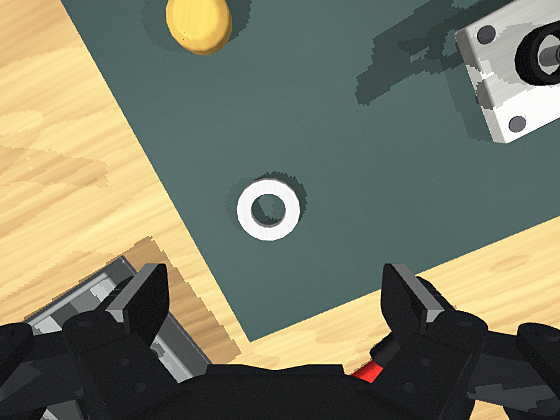

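View pics/w1z.png

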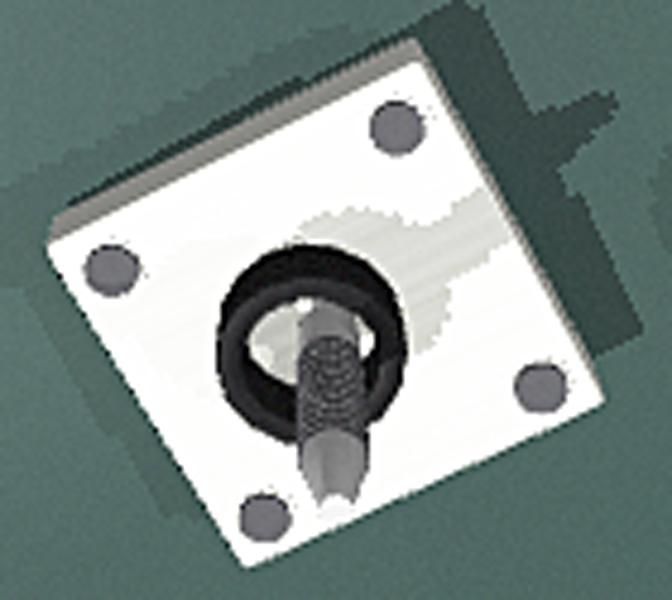

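View pics/t2.png

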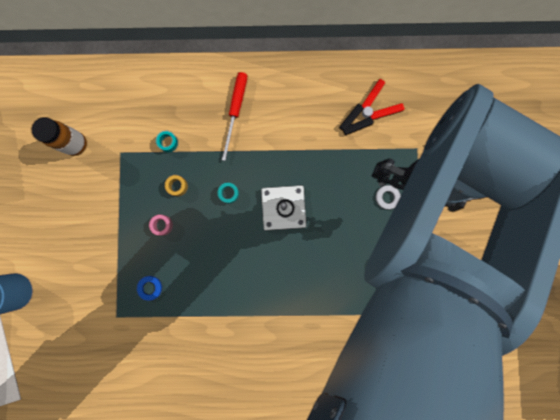

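```bash
python3 - <<'E'
from h import *
print(robot.sense()['tcp_pos'])
P=robot.camera_params('wrist')
im=cv2.imread('pics/w2.png')[150:270,210:330]
m=(im.min(2)>140).astype(np.uint8)
cs,_=cv2.findContours(m,cv2.RETR_CCOMP,cv2.CHAIN_APPROX_NONE)
for k in sorted(cs,key=cv2.contourArea)[::-1][:2]:
    e=cv2.fitEllipse(k);u,v=e[0][0]+210,e[0][1]+150
    print('washer',u,v,e[1],px2w('wrist',u,v,.010,P))
# w1 pose: shift current P by tcp diff
P1=dict(P);T=np.array(P['pose']).copy();T[:3,3]+=np.array([0.48582124,0.00731738,0.20544767])-robot.sense()['tcp_pos'];P1['pose']=T
for n,u,v,z in(('tip',284.8,329.2,.084),('spacer',280.2,296.3,.034)): print(n,np.round(px2w('wrist',u,v,z,P1),4))
E
```

```text
[ 0.60575556 -0.25029376  0.14553108]
washer 267.9328193664551 209.7008399963379 (59.98652648925781, 62.076541900634766) [ 0.61281415 -0.25854154  0.01      ]
washer 267.7930564880371 210.20146560668945 (34.70258712768555, 35.54546356201172) [ 0.61314785 -0.25882318  0.01      ]
tip [ 0.5906 -0.0306  0.084 ]
spacer [ 0.586  -0.0319  0.034 ]
```

```bash
python3 -m pendant '[{"hand":0.7,"xyz":[0.006,-0.009,-0.08],"twist":0},{"hand":0.7,"xyz":[0.006,-0.009,-0.08],"twist":0},{"hand":0.7,"xyz":[0,0,-0.06],"twist":0},{"hand":0.7,"xyz":[0,0,-0.01],"twist":0},{"hand":0.7,"xyz":[0,0,0],"twist":0},{"hand":0.7,"xyz":[0,0,0],"twist":0},{"hand":0.7,"xyz":[0,0,0],"twist":0}]' 30
python3 - <<'E'
from h import *
print(robot.sense()['tcp_pos'])
save('wrist','w3')
P=robot.camera_params('wrist');print(w2px('wrist',[.6115,-.2595,.01],P))
E
```

```text
time: 3.45
tcp_pos: [0.6134, -0.262, 0.0333]
eef_rot: [[-0.907, 0.421, 0.004], [0.421, 0.907, -0.002], [-0.004, -0.001, -1.0]]
ft_force: [0.7, 0.3, 0.6]
gripper_width: 0.0725
[ 0.61339318 -0.26201152  0.03327015]
[276.05310296 243.5773358 ]
```

View pics/w3.png

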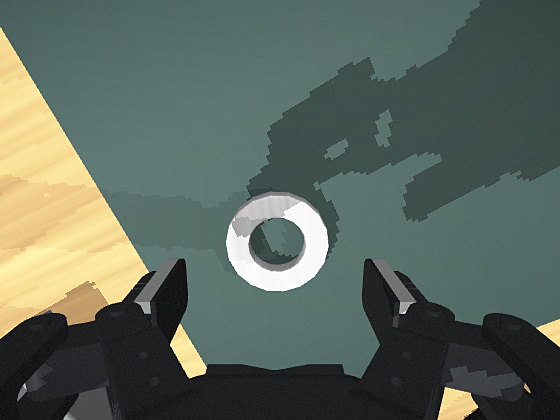

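```bash
python3 -m pendant '[{"hand":0.7,"xyz":[-0.003,0.004,-0.03],"twist":0},{"hand":0.7,"xyz":[0,0,-0.02],"twist":0},{"hand":0.7,"xyz":[0,0,-0.01],"twist":0},{"hand":0.7,"xyz":[0,0,-0.004],"twist":0},{"hand":0.7,"xyz":[0,0,0],"twist":0},{"hand":0.7,"xyz":[0,0,0],"twist":0}]' 30
```

```text
time: 4.1
tcp_pos: [0.6104, -0.2596, -0.0016]
eef_rot: [[-0.907, 0.421, 0.0], [0.421, 0.907, -0.0], [-0.0, -0.0, -1.0]]
ft_force: [1.0, -0.4, 0.0]
gripper_width: 0.0725
```

```bash
python3 -m pendant '[{"hand":0.3,"xyz":[0,0,0],"twist":0},{"hand":0,"xyz":[0,0,0],"twist":0},{"hand":-0.3,"xyz":[0,0,0],"twist":0},{"hand":-0.3,"xyz":[0,0,0],"twist":0},{"hand":-0.3,"xyz":[0,0,0],"twist":0},{"hand":-0.3,"xyz":[0,0,0],"twist":0}]' 40
python3 - <<'E'
from h import *
save('wrist','w4')
E
```

```text
time: 4.7
tcp_pos: [0.6108, -0.2597, -0.0007]
eef_rot: [[-0.907, 0.421, 0.001], [0.421, 0.907, -0.001], [-0.001, -0.0, -1.0]]
ft_force: [-1.8, 0.6, 5.8]
gripper_width: 0.0497
```

View pics/w4.png

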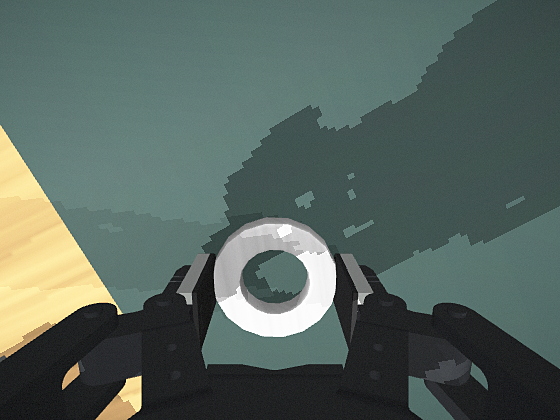

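```bash
python3 - <<'E'
from h import *
s=robot.sense();print(s['gripper_width'],s['tcp_pos'],s['ft_force'])
P=robot.camera_params('wrist');t=s['tcp_pos']
print(w2px('wrist',t+[0,0,.010],P))
im=cv2.imread('pics/w4.png')
m=(im.min(2)>120).astype(np.uint8); m[:, :212]=0;m[:,338:]=0
cs,_=cv2.findContours(m,cv2.RETR_CCOMP,cv2.CHAIN_APPROX_NONE)
for k in sorted(cs,key=cv2.contourArea)[::-1][:2]:
    e=cv2.fitEllipse(k);print(e,px2w('wrist',*e[0],.010,P))
E
python3 -m pendant '[{"hand":-0.3,"xyz":[0,0,0.01],"twist":0},{"hand":-0.3,"xyz":[0,0,0.02],"twist":0},{"hand":-0.3,"xyz":[0,0,0.03],"twist":0},{"hand":-0.3,"xyz":[0,0,0],"twist":0},{"hand":-0.3,"xyz":[0,0,0],"twist":0}]' 60
python3 - <<'E'
from h import *
save('wrist','w5')
E
```

```text
0.04944438424558468 [ 0.61078085 -0.25972145 -0.00067628] [-1.23338672  0.90134697  5.79843006]
[272.34740247 277.80528079]
((274.5013122558594, 277.3099670410156), (119.08650207519531, 122.48189544677734), 88.9912338256836) [ 0.61065532 -0.25869049  0.01      ]
((273.4349060058594, 276.8364562988281), (54.99860382080078, 68.74834442138672), 86.82878112792969) [ 0.61028199 -0.25899545  0.01      ]
time: 5.25
tcp_pos: [0.6108, -0.2599, 0.0294]
eef_rot: [[-0.907, 0.421, 0.002], [0.421, 0.907, -0.001], [-0.002, -0.0, -1.0]]
ft_force: [-0.1, -0.4, -1.1]
gripper_width: 0.0486
```

View pics/w5.png

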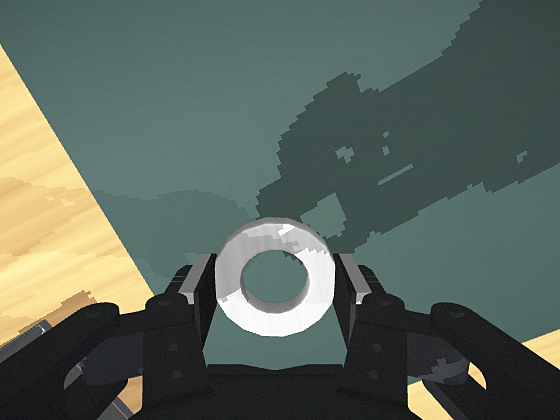

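```bash
python3 -m pendant '[{"hand":-0.3,"xyz":[0,0,0.07],"twist":0},{"hand":-0.3,"xyz":[0,0.02,0.08],"twist":0},{"hand":-0.3,"xyz":[-0.01,0.07,0.02],"twist":0},{"hand":-0.3,"xyz":[-0.01,0.08,0],"twist":0},{"hand":-0.3,"xyz":[-0.01,0.08,0],"twist":0},{"hand":-0.3,"xyz":[-0.01,0.08,0],"twist":0},{"hand":-0.3,"xyz":[-0.005,0.07,0],"twist":0},{"hand":-0.3,"xyz":[0,0.04,0],"twist":0},{"hand":-0.3,"xyz":[0,0.014,0],"twist":0},{"hand":-0.3,"xyz":[0,0,0],"twist":0},{"hand":-0.3,"xyz":[0,0,0],"twist":0},{"hand":-0.3,"xyz":[0,0,0],"twist":0}]' 60
python3 - <<'E'
from h import *
print(robot.sense()['tcp_pos'])
P=robot.camera_params('wrist');save('wrist','w6')
print(w2px('wrist',[.5906,-.0306,.084],P))
E
```

```text
time: 6.5
tcp_pos: [0.5878, -0.0338, 0.1131]
eef_rot: [[-0.906, 0.423, -0.0], [0.423, 0.906, -0.0], [-0.0, -0.0, -1.0]]
ft_force: [-0.7, -0.1, -1.0]
gripper_width: 0.0487
[ 0.58778694 -0.03380093  0.11314999]
[280.75030598 246.26307846]
```

View pics/w6.png

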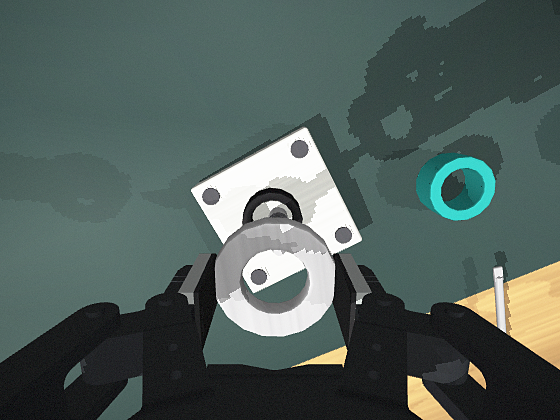

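```bash
python3 -m pendant '[{"hand":-0.3,"xyz":[0.001,0.002,-0.02],"twist":0},{"hand":-0.3,"xyz":[0,0,-0.02],"twist":0},{"hand":-0.3,"xyz":[0,0,-0.02],"twist":0},{"hand":-0.3,"xyz":[0,0,-0.01],"twist":0},{"hand":-0.3,"xyz":[0,0,0],"twist":0},{"hand":-0.3,"xyz":[0,0,0],"twist":0},{"hand":-0.3,"xyz":[0,0,0],"twist":0}]' 60
python3 - <<'E'
from h import *
print(robot.sense()['tcp_pos'])
P=robot.camera_params('wrist');save('wrist','w7')
print(w2px('wrist',[.5906,-.0306,.084],P))
E
```

```text
time: 7.25
tcp_pos: [0.5886, -0.0315, 0.0788]
eef_rot: [[-0.907, 0.421, 0.001], [0.421, 0.907, -0.0], [-0.001, 0.0, -1.0]]
ft_force: [0.4, 0.1, -1.1]
gripper_width: 0.0492
[ 0.58859838 -0.03151561  0.07875355]
[276.34005637 275.90685653]
```

View pics/w7.png

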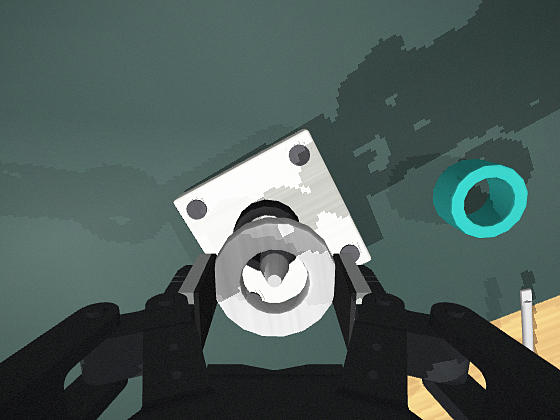

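The bolt tip shows at about (274,281), inside the washer's hole (centre about (275,277)). I'll lower it now.

```bash
python3 -m pendant '[{"hand":-0.3,"xyz":[0,0,-0.03],"twist":0},{"hand":-0.3,"xyz":[0,0,-0.03],"twist":0},{"hand":-0.3,"xyz":[0,0,-0.02],"twist":0},{"hand":-0.3,"xyz":[0,0,-0.006],"twist":0},{"hand":-0.3,"xyz":[0,0,0],"twist":0},{"hand":-0.3,"xyz":[0,0,0],"twist":0}]' 60
python3 - <<'E'
from h import *
print(robot.sense()['tcp_pos'])
P=robot.camera_params('wrist');save('wrist','w8')
E
```

```text
time: 7.9
tcp_pos: [0.5881, -0.0314, 0.0348]
eef_rot: [[-0.907, 0.421, -0.0], [0.421, 0.907, 0.0], [0.0, -0.0, -1.0]]
ft_force: [0.8, -0.0, -1.6]
gripper_width: 0.0486
[ 0.58808119 -0.03143334  0.03483149]
```

View pics/w8.png

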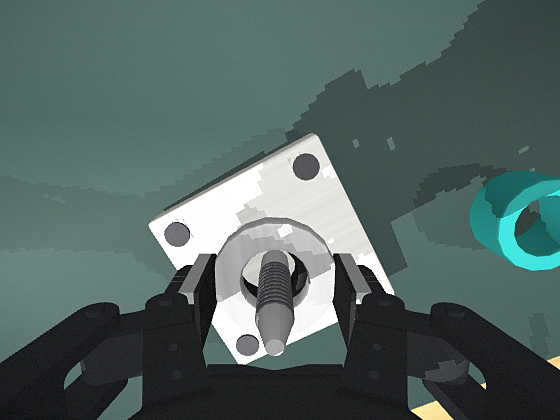

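```bash
python3 -m pendant '[{"hand":-0.3,"xyz":[0,0,-0.003],"twist":0},{"hand":-0.3,"xyz":[0,0,0],"twist":0},{"hand":-0.3,"xyz":[0,0,0],"twist":0}]' 60; python3 -m pendant '[{"hand":-0.3,"xyz":[0,0,-0.002],"twist":0},{"hand":-0.3,"xyz":[0,0,0],"twist":0},{"hand":-0.3,"xyz":[0,0,0],"twist":0}]' 60
```

```text
time: 8.25
tcp_pos: [0.5882, -0.0315, 0.0338]
eef_rot: [[-0.907, 0.421, 0.0], [0.421, 0.907, -0.0], [-0.0, 0.0, -1.0]]
ft_force: [0.6, 0.5, -1.4]
gripper_width: 0.049
time: 8.55
tcp_pos: [0.5883, -0.0314, 0.0336]
eef_rot: [[-0.907, 0.421, 0.0], [0.421, 0.907, -0.0], [-0.0, -0.0, -1.0]]
ft_force: [-2.5, -0.1, 5.2]
gripper_width: 0.0488
```

Contact shows as 5 N upward, so I release in small steps.

```bash
python3 -m pendant '[{"hand":0.3,"xyz":[0,0,0],"twist":0},{"hand":0.3,"xyz":[0,0,0],"twist":0},{"hand":0.5,"xyz":[0,0,0],"twist":0},{"hand":0.5,"xyz":[0,0,0],"twist":0}]' 40
python3 - <<'E'
from h import *
print(robot.sense()['tcp_pos'])
P=robot.camera_params('wrist');save('wrist','w9')
E
```

```text
time: 8.95
tcp_pos: [0.5882, -0.0315, 0.0327]
eef_rot: [[-0.907, 0.421, -0.0], [0.421, 0.907, -0.0], [0.0, -0.0, -1.0]]
ft_force: [-0.0, -0.8, 0.3]
gripper_width: 0.064
[ 0.58819804 -0.03146013  0.03270318]
```

View pics/w9.png

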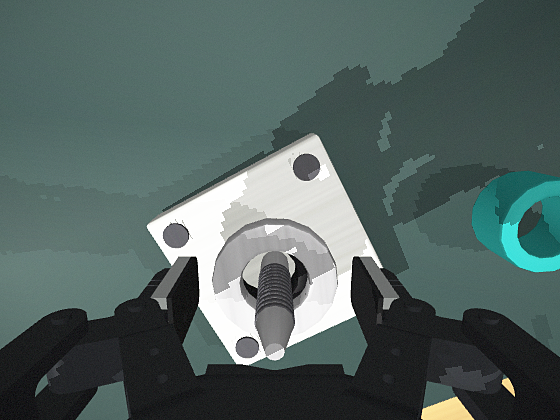

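```bash
python3 -m pendant '[{"hand":0.5,"xyz":[0,0,0.03],"twist":0},{"hand":0.6,"xyz":[0,0,0.07],"twist":0},{"hand":0.7,"xyz":[0,0,0.09],"twist":0},{"hand":0.8,"xyz":[0,0.02,0.06],"twist":0},{"hand":0.8,"xyz":[0.02,0.07,0],"twist":0},{"hand":0.8,"xyz":[0.02,0.08,0],"twist":0},{"hand":0.8,"xyz":[0.02,0.08,0],"twist":0},{"hand":0.8,"xyz":[0.02,0.08,0],"twist":0},{"hand":0.8,"xyz":[0.015,0.07,0],"twist":0},{"hand":0.8,"xyz":[0.01,0.05,0],"twist":0},{"hand":0.8,"xyz":[0.001,0.01,0],"twist":0},{"hand":0.8,"xyz":[0,0,0],"twist":0},{"hand":0.8,"xyz":[0,0,0],"twist":0},{"hand":0.8,"xyz":[0,0,0],"twist":0}]' 40
python3 - <<'E'
from h import *
s=robot.sense();print(s['tcp_pos'])
P=robot.camera_params('wrist');im=save('wrist','w10');np.save('P.npy',np.array(P['pose']))
save('top','t10')
print(w2px('wrist',[.640,.198,.026],P))
E
```

```text
time: 10.4
tcp_pos: [0.6412, 0.1971, 0.1581]
eef_rot: [[-0.906, 0.423, -0.0], [0.423, 0.906, -0.0], [-0.0, -0.0, -1.0]]
ft_force: [-0.4, -0.4, 0.2]
gripper_width: 0.0766
[0.64120067 0.19714357 0.15806286]
[273.89274952 196.92785225]
```

View pics/w10.png

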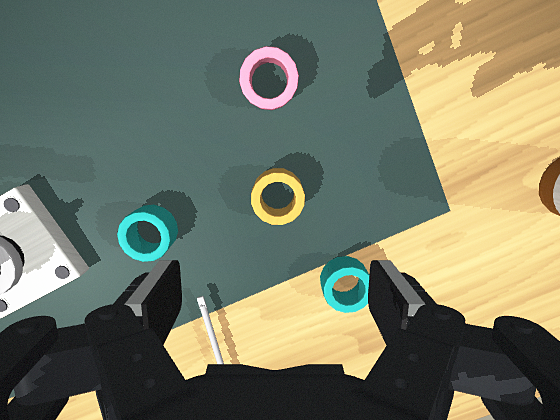

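View pics/t10.png

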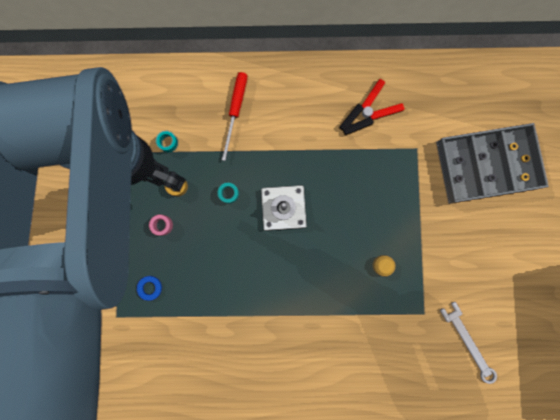

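```bash
python3 -m pendant '[{"hand":0.7,"xyz":[0,0.003,-0.06],"twist":0},{"hand":0.7,"xyz":[0,0,-0.08],"twist":0},{"hand":0.7,"xyz":[0,0,-0.07],"twist":0},{"hand":0.7,"xyz":[0,0,-0.03],"twist":0},{"hand":0.7,"xyz":[0,0,0],"twist":0},{"hand":0.7,"xyz":[0,0,0],"twist":0},{"hand":0.7,"xyz":[0,0,0],"twist":0}]' 40
python3 - <<'E'
from h import *
s=robot.sense();print(s['tcp_pos'])
P=robot.camera_params('wrist');im=save('wrist','w11')
print(w2px('wrist',[.641,.199,.026],P),w2px('wrist',s['tcp_pos']*[1,1,0]+[0,0,.026],P))
E
```

```text
time: 11.2
tcp_pos: [0.6432, 0.2002, 0.0405]
eef_rot: [[-0.907, 0.421, 0.004], [0.421, 0.907, 0.001], [-0.004, 0.002, -1.0]]
ft_force: [0.5, -0.5, 0.5]
gripper_width: 0.0726
[0.64317267 0.20018307 0.0404757 ]
[268.4359358  252.03180595] [272.63004126 254.91837462]
```

View pics/w11.png

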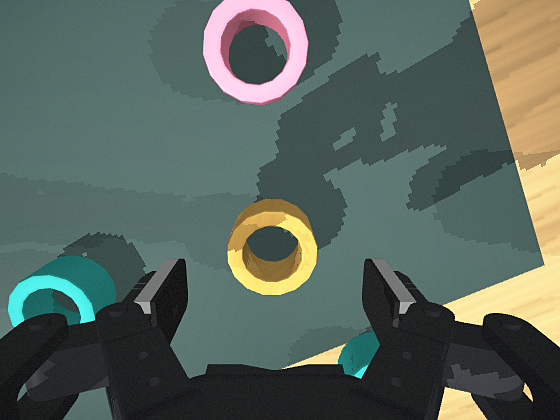

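```bash
python3 -m pendant '[{"hand":0.6,"xyz":[-0.004,0.002,-0.03],"twist":0},{"hand":0.5,"xyz":[0,0,-0.03],"twist":0},{"hand":0.4,"xyz":[0,0,-0.006],"twist":0},{"hand":0.4,"xyz":[0,0,0],"twist":0},{"hand":0.4,"xyz":[0,0,0],"twist":0}]' 40
```

```text
time: 11.75
tcp_pos: [0.6391, 0.2011, 0.0045]
eef_rot: [[-0.907, 0.421, -0.0], [0.421, 0.907, -0.0], [0.0, -0.0, -1.0]]
ft_force: [-0.9, -0.1, 0.1]
gripper_width: 0.0595
```

```bash
python3 -m pendant '[{"hand":0.1,"xyz":[0,0,0.007],"twist":0},{"hand":-0.3,"xyz":[0,0,0],"twist":0},{"hand":-0.5,"xyz":[0,0,0],"twist":0},{"hand":-0.5,"xyz":[0,0,0],"twist":0},{"hand":-0.5,"xyz":[0,0,0],"twist":0}]' 60
python3 - <<'E'
from h import *
s=robot.sense();print(s['tcp_pos'])
P=robot.camera_params('wrist');im=save('wrist','w12')
print(w2px('wrist',s['tcp_pos']*[1,1,0]+[0,0,.026],P))
E
```

```text
time: 12.25
tcp_pos: [0.64, 0.2012, 0.0096]
eef_rot: [[-0.907, 0.421, 0.002], [0.421, 0.907, 0.0], [-0.002, 0.001, -1.0]]
ft_force: [-1.9, 0.8, 6.2]
gripper_width: 0.0418
[0.64000094 0.20121873 0.00964326]
[272.25237021 284.91180046]
```

View pics/w12.png

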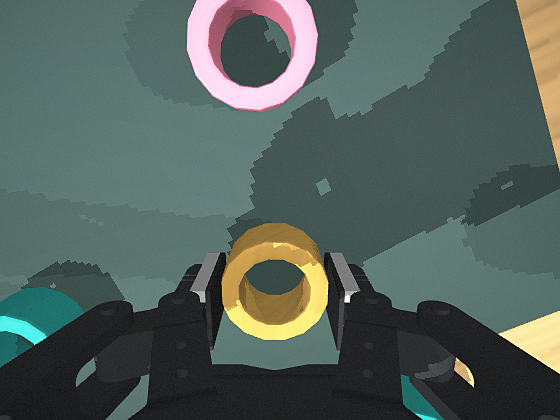

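```bash
python3 -m pendant '[{"hand":-0.5,"xyz":[0,0,0.03],"twist":0},{"hand":-0.5,"xyz":[0,0,0.08],"twist":0},{"hand":-0.5,"xyz":[0,0,0.09],"twist":0},{"hand":-0.5,"xyz":[0,-0.03,0.03],"twist":0},{"hand":-0.5,"xyz":[-0.02,-0.07,0],"twist":0},{"hand":-0.5,"xyz":[-0.02,-0.08,0],"twist":0},{"hand":-0.5,"xyz":[-0.02,-0.08,0],"twist":0},{"hand":-0.5,"xyz":[-0.02,-0.08,0],"twist":0},{"hand":-0.5,"xyz":[-0.013,-0.07,0],"twist":0},{"hand":-0.5,"xyz":[-0.005,-0.04,0],"twist":0},{"hand":-0.5,"xyz":[0,-0.014,0],"twist":0},{"hand":-0.5,"xyz":[0,0,0],"twist":0},{"hand":-0.5,"xyz":[0,0,0],"twist":0},{"hand":-0.5,"xyz":[0,0,0],"twist":0}]' 70
python3 - <<'E'
from h import *
s=robot.sense();print(s['tcp_pos'])
P=robot.camera_params('wrist');save('wrist','w13')
print(w2px('wrist',[.591,-.031,.084],P))
E
```

```text
time: 13.7
tcp_pos: [0.5902, -0.0297, 0.1232]
eef_rot: [[-0.908, 0.42, -0.0], [0.42, 0.908, 0.0], [0.0, 0.0, -1.0]]
ft_force: [-0.7, 0.0, -2.1]
gripper_width: 0.0413
[ 0.59020827 -0.02972106  0.12316447]
[271.38017748 239.92232294]
```

View pics/w13.png

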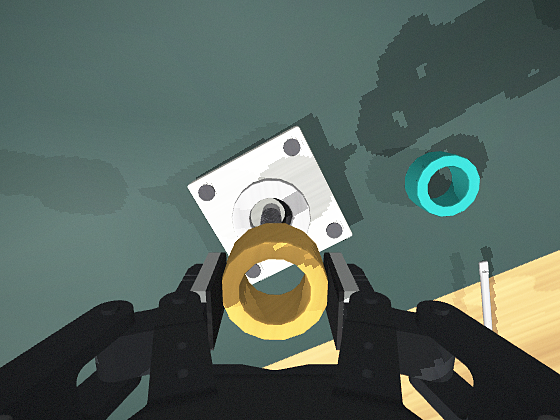

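```bash
python3 -m pendant '[{"hand":-0.5,"xyz":[0.001,-0.003,-0.02],"twist":0},{"hand":-0.5,"xyz":[0,0,-0.02],"twist":0},{"hand":-0.5,"xyz":[0,0,-0.015],"twist":0},{"hand":-0.5,"xyz":[0,0,0],"twist":0},{"hand":-0.5,"xyz":[0,0,0],"twist":0},{"hand":-0.5,"xyz":[0,0,0],"twist":0}]' 70
python3 - <<'E'
from h import *
s=robot.sense();print(s['tcp_pos'])
P=robot.camera_params('wrist');save('wrist','w14')
print(w2px('wrist',[.591,-.031,.084],P))
E
```

```text
time: 14.35
tcp_pos: [0.5909, -0.0325, 0.096]
eef_rot: [[-0.907, 0.421, 0.0], [0.421, 0.907, -0.0], [-0.0, 0.0, -1.0]]
ft_force: [0.7, -0.4, -0.5]
gripper_width: 0.0415
[ 0.59094531 -0.03252158  0.09603518]
[275.64931193 255.70967934]
```

View pics/w14.png

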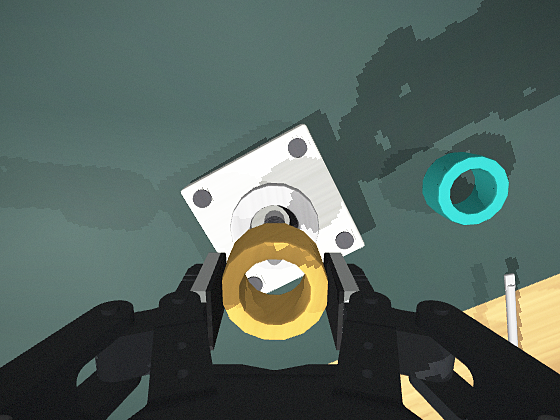

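```bash
python3 -m pendant '[{"hand":-0.5,"xyz":[0,0.001,-0.015],"twist":0},{"hand":-0.5,"xyz":[0,0,-0.02],"twist":0},{"hand":-0.5,"xyz":[0,0,-0.01],"twist":0},{"hand":-0.5,"xyz":[0,0,0],"twist":0},{"hand":-0.5,"xyz":[0,0,0],"twist":0}]' 70
python3 - <<'E'
from h import *
s=robot.sense();print(s['tcp_pos'])
P=robot.camera_params('wrist');save('wrist','w15')
print(w2px('wrist',[.591,-.031,.084],P))
E
```

```text
time: 14.9
tcp_pos: [0.5905, -0.0319, 0.0729]
eef_rot: [[-0.907, 0.421, -0.001], [0.421, 0.907, 0.0], [0.001, -0.0, -1.0]]
ft_force: [0.9, -0.4, -1.9]
gripper_width: 0.0412
[ 0.59049398 -0.03191095  0.07292949]
[274.87497669 279.10059603]
```

View pics/w15.png

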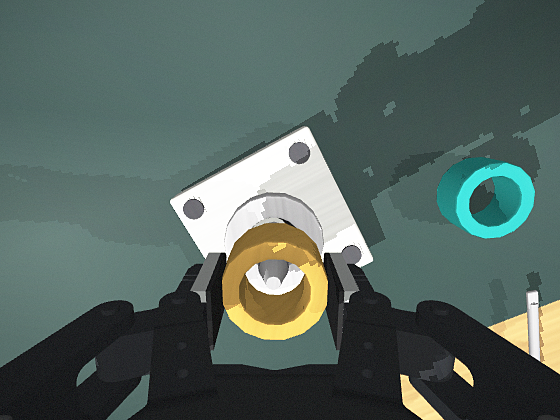

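```bash
python3 -m pendant '[{"hand":-0.5,"xyz":[0,0,-0.012],"twist":0},{"hand":-0.5,"xyz":[0,0,-0.012],"twist":0},{"hand":-0.5,"xyz":[0,0,-0.006],"twist":0},{"hand":-0.5,"xyz":[0,0,0],"twist":0},{"hand":-0.5,"xyz":[0,0,0],"twist":0}]' 70; python3 -m pendant '[{"hand":-0.5,"xyz":[0,0,-0.003],"twist":0},{"hand":-0.5,"xyz":[0,0,0],"twist":0},{"hand":-0.5,"xyz":[0,0,0],"twist":0}]' 70
python3 - <<'E'
from h import *
save('wrist','w16')
E
```

```text
time: 15.45
tcp_pos: [0.5906, -0.0319, 0.0581]
eef_rot: [[-0.907, 0.421, -0.0], [0.421, 0.907, 0.0], [0.0, -0.0, -1.0]]
ft_force: [0.8, 0.2, -2.0]
gripper_width: 0.0414
time: 15.75
tcp_pos: [0.5908, -0.032, 0.0569]
eef_rot: [[-0.907, 0.421, 0.0], [0.421, 0.907, -0.0], [-0.0, 0.0, -1.0]]
ft_force: [0.3, -0.2, -0.9]
gripper_width: 0.0412
```

View pics/w16.png

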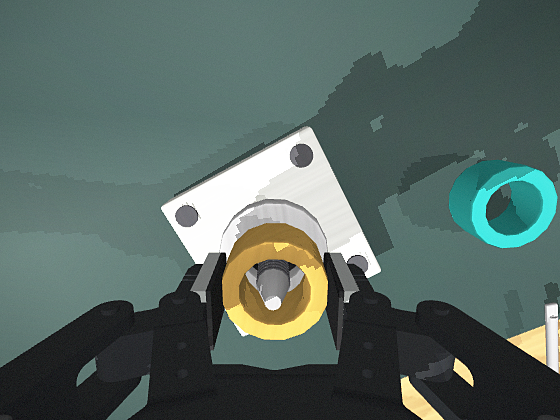

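```bash
python3 -m pendant '[{"hand":-0.5,"xyz":[0,0,-0.003],"twist":0},{"hand":-0.5,"xyz":[0,0,0],"twist":0},{"hand":-0.5,"xyz":[0,0,0],"twist":0}]' 70;  python3 -m pendant '[{"hand":-0.5,"xyz":[0,0,-0.003],"twist":0},{"hand":-0.5,"xyz":[0,0,0],"twist":0},{"hand":-0.5,"xyz":[0,0,0],"twist":0}]' 70
```

```text
time: 16.1
tcp_pos: [0.5906, -0.032, 0.0552]
eef_rot: [[-0.907, 0.421, -0.0], [0.421, 0.907, 0.0], [0.0, -0.0, -1.0]]
ft_force: [0.3, 1.2, -1.8]
gripper_width: 0.0415
time: 16.4
tcp_pos: [0.5907, -0.032, 0.0538]
eef_rot: [[-0.907, 0.421, 0.0], [0.421, 0.907, -0.0], [-0.0, -0.0, -1.0]]
ft_force: [-0.4, -0.1, -0.9]
gripper_width: 0.0414
```

```bash
python3 -m pendant '[{"hand":-0.5,"xyz":[0,0,-0.003],"twist":0},{"hand":-0.5,"xyz":[0,0,0],"twist":0},{"hand":-0.5,"xyz":[0,0,0],"twist":0}]' 70
python3 - <<'E'
from h import *
save('wrist','w17');save('scene','s17')
E
```

```text
time: 16.7
tcp_pos: [0.5911, -0.032, 0.0537]
eef_rot: [[-0.907, 0.421, 0.001], [0.421, 0.907, -0.0], [-0.001, -0.0, -1.0]]
ft_force: [-3.1, 0.9, 9.0]
gripper_width: 0.0412
```

View pics/s17.png

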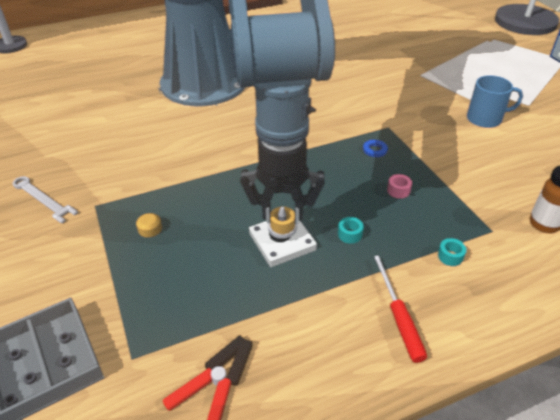

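The bushing touches the washer at the expected height (9 N upward, TCP at 0.0537). I'll release and retreat.

```bash
python3 -m pendant '[{"hand":0.2,"xyz":[0,0,0],"twist":0},{"hand":0.3,"xyz":[0,0,0],"twist":0},{"hand":0.5,"xyz":[0,0,0],"twist":0},{"hand":0.5,"xyz":[0,0,0],"twist":0},{"hand":0.6,"xyz":[0,0,0.02],"twist":0},{"hand":0.6,"xyz":[0,0,0.06],"twist":0},{"hand":0.6,"xyz":[0,0,0.09],"twist":0},{"hand":0.6,"xyz":[0,0,0.05],"twist":0},{"hand":0.6,"xyz":[-0.06,0.03,0],"twist":0},{"hand":0.6,"xyz":[-0.09,0.04,0],"twist":0},{"hand":0.6,"xyz":[-0.04,0.02,0],"twist":0},{"hand":0.6,"xyz":[0,0,0],"twist":0},{"hand":0.6,"xyz":[0,0,0],"twist":0},{"hand":0.6,"xyz":[0,0,0],"twist":0}]' 40
python3 - <<'E'
from h import *
P=robot.camera_params('wrist');im=save('wrist','w18');im2=save('scene','s18')
a=cv2.resize(im2[170:280,230:340,::-1],(400,400),interpolation=cv2.INTER_CUBIC)
cv2.imwrite('pics/s18z.png',a)
for n,p in (('tip',[.591,-.031,.084]),('bush top',[.591,-.031,.07])): print(n,w2px('wrist',p,P))
E
```

```text
time: 18.2
tcp_pos: [0.497, 0.0125, 0.1631]
eef_rot: [[-0.907, 0.422, 0.002], [0.422, 0.907, -0.0], [-0.002, 0.0, -1.0]]
ft_force: [-0.1, -0.2, -0.3]
gripper_width: 0.0683
tip [273.6233882  353.75049512]
bush top [273.67490681 341.84958599]
```

View pics/w18.png

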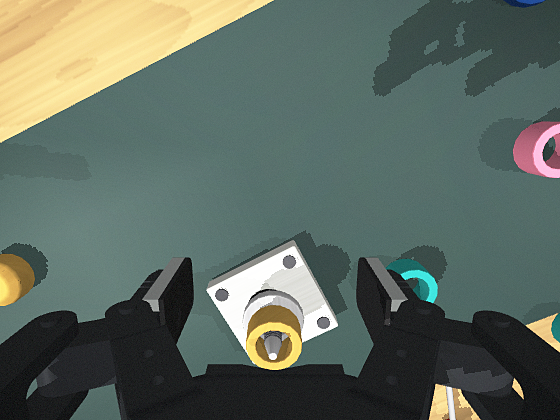

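View pics/s18z.png

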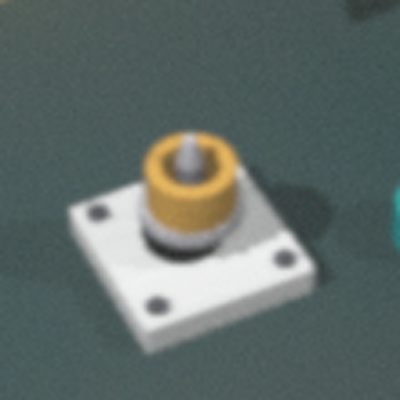

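The stack is flat and in order. The bushing rim centre (about (273,345)) agrees with the predicted (274,342), and the gripper is clear.

```bash
python3 -c "
from workcell import robot
print(robot.hand_in())"
```

```text
the job is handed in; nothing more can be done
None
```

The washer and then the brass bushing are on the bolt over the spacer, both released. I handed the job in at about 18.3 s of the 51 s allowed.

- **Seating:** I gripped each part by its outside and lowered it until it touched at the expected height. The tool read about 5 N upward for the washer and 9 N for the bushing.
- **Last pictures:** The scene and wrist views show spacer, washer and bushing flat and in order. The bushing is within roughly 2 mm of the bolt's axis, and the gripper is about 80 mm above the bolt and 100 mm to the side. The blue ring, the slug and the pink and turquoise look-alikes were not touched.
- **Disagreements:**
  - The camera estimates of the bolt and washer positions differed by up to about 6 mm; I went mainly by the wrist camera.
  - The gripper opening read 2–3 mm below the parts' nominal diameters.
  - The spacer sits about 5 mm off the bolt's axis, so I set the washer down between the two.
  - I did not measure the washer's final position after release; I only checked it by eye.

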